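# Turn round a row of sample containers between two racks

### The job

Move the four sample containers from the coloured seats of the steel carrier to the green rack in reverse order: as seen by the robot, the one that stood leftmost on the carrier must end in the rightmost pocket, and so on, until the one that stood rightmost is in the leftmost pocket. Stand each one upright in the middle of its pocket, on the white dot, let go of it, and never tip one over.

Things in the scene. Friction and masses are not known exactly. Their poses are not given: they have to be found in the camera images.
- amber_bottle: amber glass dropper bottle with black dropper top, loose, 70 g, 102 mm tall in all; round body 33 mm across up to 62 mm, collar 24 mm across from 62 to 77 mm, rubber bulb 13 mm across from 77 mm to the top. Origin: centre of its underside; z up its axis. Starts upright in the red seat, underside 13 mm above the worktop; grip round the body at about 52 to 56 mm above the underside
- orange_bottle: small clear bottle with pale orange fill and ribbed white-silver cap, loose, 105 g, 75 mm tall; round body 36 mm across up to 60 mm, cap 29 mm across from 60 to 75 mm. Origin: centre of its underside; z up its axis. Starts upright in the yellow seat, underside 13 mm above the worktop; grip round the body at 30 to 50 mm above the underside
- blue_bottle: dark blue bottle with a tall gold-brown cap, loose, 80 g, 106 mm tall; slightly oval, 36 mm along its x and 42 mm along its y, cap from 63 mm up. Origin: centre of its underside; z up its axis. Starts upright in the blue seat, turned a little at random, underside 13 mm above the worktop; grip it at 50 to 85 mm above the underside
- white_stick: plain white round tube, loose, 30 g, 21 mm across, 72 mm tall, with a narrow seam 45 mm up. Origin: centre of its underside; z up its axis. Starts upright in the white seat, underside 13 mm above the worktop; grip it at 35 to 60 mm above the underside
- seat_red: red square dish 60x60x12 mm (floor and walls 3 mm), fixed, one of four at 64 mm pitch on a dark steel carrier (72x272 mm, ends 24 mm high). At the start the amber dropper bottle stands in it. Origin: centre of underside, 10 mm above the worktop; x away from the robot, y left along the row. Between carrier and rack a balance stands from x = 0.47 m (66 mm high), with a glass shield from x = 0.58 m (255 mm high)
- seat_yellow: yellow square dish 60x60x12 mm (floor and walls 3 mm), fixed, one of four at 64 mm pitch on a dark steel carrier (72x272 mm, ends 24 mm high). At the start the orange bottle stands in it. Origin: centre of underside, 10 mm above the worktop; x away from the robot, y left along the row. Between carrier and rack a balance stands from x = 0.47 m (66 mm high), with a glass shield from x = 0.58 m (255 mm high)
- seat_blue: blue square dish 60x60x12 mm (floor and walls 3 mm), fixed, one of four at 64 mm pitch on a dark steel carrier (72x272 mm, ends 24 mm high). At the start the dark blue bottle stands in it. Origin: centre of underside, 10 mm above the worktop; x away from the robot, y left along the row. Between carrier and rack a balance stands from x = 0.47 m (66 mm high), with a glass shield from x = 0.58 m (255 mm high)
- seat_white: white square dish 60x60x12 mm (floor and walls 3 mm), fixed, one of four at 64 mm pitch on a dark steel carrier (72x272 mm, ends 24 mm high). At the start the white tube stands in it. Origin: centre of underside, 10 mm above the worktop; x away from the robot, y left along the row. Between carrier and rack a balance stands from x = 0.47 m (66 mm high), with a glass shield from x = 0.58 m (255 mm high)
- rack: fixed green rack, 70x262x18 mm, empty at the start; four square pockets in a row along y, 58x58 mm inside, white dot in the middle. Walls and dividers 6 mm thick, 18 mm high; pocket floor 6 mm above the worktop. Origin: centre of underside. x away from the robot, y left along the row; pocket centres at x = 0, y = 96, 32, -32, -96 mm. Stands left or right of the carrier, both turned up to 0.22 rad
Things that resemble listed ones, but are neither listed nor needed, are in the scene too. Leave any purple look-alike of the amber_bottle alone.

How it is judged:
By the outcome, as a careful person would: the job done as asked, in the order asked, and still so for the second after the job is handed in, with the robot touching nothing.
It also fails if it takes over 112 s, if anything falls off the work surface, if the arm or the gripper's body presses on something with over 40 N, if the wrist force passes 120 N, or if a joint passes its speed limit or range.

### The arm

A 6-joint arm with a two-finger parallel gripper is mounted at the origin on a cart in front of the work surface, level with it; the furniture and walls round the work are solid. World frame = base frame: x ahead of the robot, y to its left, z up, the work surface at z = 0. Lengths are in m, angles in degrees, forces in N, time in s.
With the tool pointing down it reaches from about 0.25 to 0.725 m from the base axis. Payload 9.7 kg.
Tool frame: the origin (TCP) lies at the very end of the fingers, on their centre line; the grasp point (between the pads) lies 19 mm behind it (bot.grip_depth is the distance from the TCP to the grasp point, in m); z points along the fingers, y is the direction in which the jaws open and shut (so a half turn about z gives the same grasp; the last joint's range is limited). The gripper opens to 85 mm and grips with 20 to 120 N. Pads are 22 mm wide; open, the fingers measure 114 mm over their backs; the gripper's body (76 mm by 85 mm) begins 54 mm behind the grasp point. The pads swing forward as they close: fully open they stand 13 mm farther back than shut.
Start: joints at [-75.344, 4.979, 10.078, 95.1, 0, 90], TCP at [0.139, -0.532, 0.231] pointing down, gripper open.
Joint ranges: [-179.16, 179.16], [-48.56, 103.87], [-65.8, 70.77], [-126.05, 130.52], [-82.76, 87.17], [-180, 180]. Speed limits (degrees/s): [127.2, 127.2, 147.25, 180, 180, 180].

### API

Orientations are given as [roll, pitch, yaw] about the fixed x, y, z axes, in that order (R = Rz(yaw) Ry(pitch) Rx(roll)).
In Python, from workcell import telemetry, optics, order, bot gives the robot as it stands. The module is installed in compiled form; this text tells all that it offers.
- The arm moves only by the shell command python3 -m inch 'ROWS' [FORCE]. ROWS is JSON, a list of rows, each a list of 7 numbers: the shift along the tool's x, y, z in m, then the turn, a rotation vector about the tool's x, y, z in rad, then the closure, from 0 (fully open) to 1 (shut). In form: [[tx, ty, tz, rx, ry, rz, grip], ...]. A call has 1 to 12 rows; each row is the pose to reach, as a shift and turn from the pose commanded when the call began, along the tool's axes at that moment; what a row does not reach only later rows make up. A row lasts 1/12 s, in which the tool goes at most 41.7 mm and 7.16 degrees, less where a joint would pass 70% of its speed; a pose out of reach is approached as far as the arm can. A call with a gripper value outside its range is refused whole. The fingers move at their own pace and stop on an object; FORCE is the grip in N (left out, the last holds). Time passes only in rows, so rows that repeat a pose let the fingers close. It gives the time, the measured TCP pose, the force and the opening at its end, in the units of the state.
- telemetry.get_obs(): the state, without advancing time (a new reading comes with each control period).
- optics.camera(name): name is "scene" or "top" or "wrist"; returns (picture, depth): 384x512x3 uint8, red, green, blue; 384x512 float32, m along the optical axis (not along the pixel's ray), 0 where there is no reading.
- optics.camera_info(name): a dict with "camera_matrix" (3x3 intrinsics, pixels), "k1" (the pictures are not rectified: a ray, as slopes to the right and down, at radius r is drawn at 1 + k1 r^2 times it, then the intrinsics apply), "xyz" and "attitude" of the camera in the world; the wrist camera has in their place "mount" (4x4, takes a point from camera to tool coordinates, whose origin is the TCP and whose axes are the flange's). Camera axes: x right, y down, z forward; pixel columns grow to the right and rows downward; lengths in m; the calibration is good to about 2 mm. A picture is of the moment at which its call begins: read the wrist's pose just before it. camera_info takes no time and is no camera call.
- order.job_done(): hands the job in, once; it reports no verdict.
The state is a dict: "time": time; "q": joint angles; "qd": joint speeds; "joint_efforts": joint torques, N m; "ee_pos": TCP position; "tcp_rot": TCP orientation; "wrist_force": force on the tool from outside, world axes, zero at the start; "torque": the same for the moment, N m; "opening": finger opening in m.
Only numpy, scipy, OpenCV 4.12 (cv2) and the standard library are available. Lean on these libraries where they do the work, as an engineer would, in place of code of your own. Each camera call takes 0.05 s, during which the arm holds its last target. There are 200 camera calls.

## Working session

There is one attempt and no reset: what is moved stays moved. The work goes in short steps, Python scripts to look and compute and a shell command to move; the robot and the scene stay as the last step left them, time stands still between calls to the robot, and variables do not carry over. Pictures are saved under pics/ and viewed, about 12 in all and at most 16, crops included, and the job is handed in when it is done.

```bash
mkdir -p pics; cat > h.py <<'E'
import numpy as np, cv2
from scipy.spatial.transform import Rotation as R
from workcell import telemetry, optics, order, bot
def pose(name,obs=None):
    i=optics.camera_info(name)
    if name=="wrist":
        o=obs or telemetry.get_obs()
        T=np.eye(4);T[:3,:3]=R.from_euler('xyz',o['tcp_rot'],degrees=True).as_matrix();T[:3,3]=o['ee_pos']
        return i,T@np.array(i['mount'])
    T=np.eye(4);T[:3,:3]=R.from_euler('xyz',i['attitude'],degrees=True).as_matrix();T[:3,3]=i['xyz']
    return i,T
def slopes(i,u,v):
    K=np.array(i['camera_matrix']);d=np.array([(np.asarray(u)-K[0,2])/K[0,0],(np.asarray(v)-K[1,2])/K[1,1]],float)
    s=d.copy()
    for _ in range(20): s=d/(1+i['k1']*(s**2).sum(0))
    return s
def rayz(cam,u,v,z):
    i,T=cam;s=slopes(i,u,v);d=T[:3,:3]@np.array([s[0],s[1],np.ones_like(s[0])])
    t=(z-T[2,3])/d[2];return (T[:3,3].reshape(-1,*[1]*(d.ndim-1))+d*t).T
def cloud(cam,dep):
    i,T=cam;v,u=np.mgrid[:dep.shape[0],:dep.shape[1]]
    s=slopes(i,u.ravel(),v.ravel());z=dep.ravel()
    P=np.array([s[0]*z,s[1]*z,z]);return ((T[:3,:3]@P).T+T[:3,3]).reshape(*dep.shape,3)
def shot(name,fn,view=True):
    c=pose(name);p,d=optics.camera(name)
    np.savez('pics/'+fn+'.npz',p=p,d=d,T=c[1]);cv2.imwrite('pics/'+fn+'.png',p[...,::-1]);return c,p,d
E
python3 - <<'E'
from h import *
for n in("scene","top"):
    c,p,d=shot(n,n); print(n,c)
print(pose("wrist")); print(telemetry.get_obs(), bot.grip_depth)
E
```

```text
scene ({'camera_matrix': array([[368.70705051,   0.        , 248.27038462],
       [  0.        , 368.70705051, 188.77013396],
       [  0.        ,   0.        ,   1.        ]]), 'k1': -0.025833100015355236, 'xyz': array([-0.02631212,  0.57534754,  0.59622772]), 'attitude': array([-123.00949325,    0.15690917, -142.36788011])}, array([[-0.7919445 , -0.33081685,  0.51320962, -0.02631212],
       [-0.61058693,  0.43283778, -0.66320061,  0.57534754],
       [-0.00273858, -0.83857717, -0.54477594,  0.59622772],
       [ 0.        ,  0.        ,  0.        ,  1.        ]]))
top ({'camera_matrix': array([[382.01789442,   0.        , 259.04453649],
       [  0.        , 382.01789442, 192.2920969 ],
       [  0.        ,   0.        ,   1.        ]]), 'k1': -0.10691168807098682, 'xyz': array([ 0.31450683, -0.06548877,  1.18376108]), 'attitude': array([-171.89894901,   -0.4449252 ,  -89.73517936])}, array([[ 0.00462184, -0.99000544,  0.14095342,  0.31450683],
       [-0.99995917, -0.00567013, -0.00703643, -0.06548877],
       [ 0.00776533, -0.14091514, -0.98999122,  1.18376108],
       [ 0. 
[... 905 characters left out ...]
.00000000e+00,
         1.00000000e+00]]))
{'time': 0.1, 'q': array([-7.53449806e+01,  5.00814145e+00,  1.00395033e+01,  9.50989650e+01,
       -6.66628458e-04,  9.00005067e+01]), 'qd': array([ 0.06046379, -0.01475395,  0.07515363,  0.13857337,  0.02595127,
        0.03364601]), 'joint_efforts': array([-1.62947352e-03, -5.21559942e+01,  4.65655231e+01,  1.59451406e-02,
       -7.70038514e-05,  1.82959559e-05]), 'ee_pos': array([ 0.13909589, -0.53191599,  0.23065667]), 'tcp_rot': array([-1.79932397e+02,  6.67225881e-04,  1.46545135e+01]), 'wrist_force': array([0.27812993, 0.61860351, 0.44074836]), 'torque': array([-0.01515144,  0.01814552,  0.01033301]), 'opening': 0.08551727889082765} 0.0187
```

View pics/scene.png

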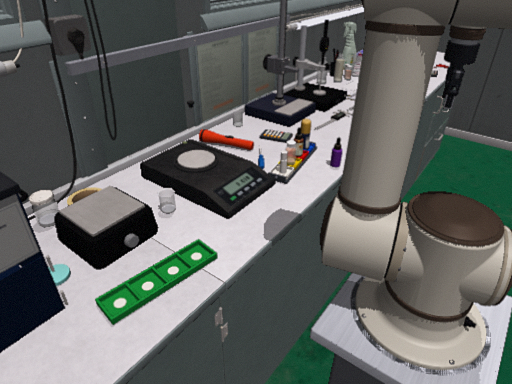

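View pics/top.png

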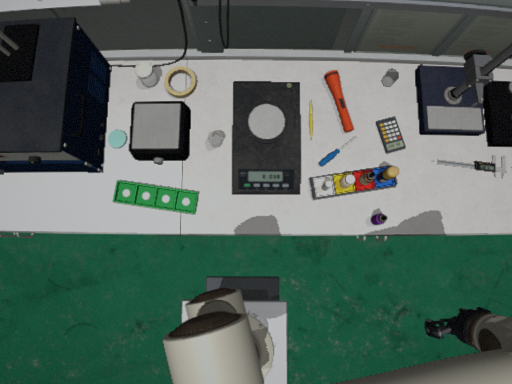

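The top view shows the rack at left (115–198, 180–213). The carrier (310–398, 165–198) holds, left to right, the white tube, orange, amber and blue containers. The purple look-alike stands alone at (379,218), and the screwdriver, flashlight and calculator lie nearby. Next I'll measure the rack dots and seats.

```bash
python3 - <<'E'
from h import *
z=np.load('pics/top.npz');p,d=z['p'],z['d'];c=pose('top')
hsv=cv2.cvtColor(p,cv2.COLOR_RGB2HSV)
def dots(x0,y0,x1,y1):
    m=np.zeros(p.shape[:2],np.uint8);m[y0:y1,x0:x1]=(hsv[y0:y1,x0:x1,1]<70)&(hsv[y0:y1,x0:x1,2]>130);return m
g=((hsv[...,0]>50)&(hsv[...,0]<75)&(hsv[...,1]>150)&(hsv[...,2]>80)).astype(np.uint8);g[230:]=0
cn=max(cv2.findContours(g,0,2)[0],key=cv2.contourArea);fill=cv2.drawContours(np.zeros_like(g),[cn],-1,1,-1)
n,l,s,ce=cv2.connectedComponentsWithStats(((fill>0)&(hsv[...,1]<100)).astype(np.uint8))
for k in range(1,n):
    if s[k,4]>10: print('dot',ce[k],s[k,4],rayz(c,*ce[k],.006))
print('rack rect',[rayz(c,*q,.018)[:2].round(4) for q in cv2.boxPoints(cv2.minAreaRect(cn))])
P=cloud(c,d)
crop=p[150:235,290:420];cv2.imwrite('pics/c1.png',cv2.resize(crop[...,::-1],None,fx=6,fy=6,interpolation=cv2.INTER_CUBIC))
# saturated patches
for nm,(lo,hi) in dict(red=(0,8),yel=(22,32),blue=(100,128)).items():
    m=(hsv[...,0]>=lo)&(hsv[...,0]<=hi)&(hsv[...,1]>150)&(hsv[...,2]>70);m[:155]=0;m[205:]=0;m[:,:305]=0;m[:,405:]=0
    v,u=np.nonzero(m);print(nm,len(u),u.min(),u.max(),v.min(),v.max())
    if len(u):print(P[m].min(0).round(3),P[m].max(0).round(3))
# tall things over carrier
sub=P[150:235,300:410].reshape(-1,3);
for a,b in((.06,.08),(.08,.1),(.1,.13)):
    m=((P[...,2]>a)&(P[...,2]<b)).astype(np.uint8);m[:150]=0;m[235:]=0;m[:,:300]=0;m[:,410:]=0
    n,l,s,ce=cv2.connectedComponentsWithStats(m)
    for k in range(1,n):
        if s[k,4]>4:print(a,ce[k].round(1),s[k,4],np.median(P[l==k],0).round(4))
E
```

```text
dot [125.86206897 192.5       ] 58 [0.47913294 0.34531231 0.006     ]
dot [145.55       195.36666667] 60 [0.47042679 0.28172928 0.006     ]
dot [165.44067797 198.18644068] 59 [0.46193545 0.2182612  0.006     ]
dot [185.52542373 201.06779661] 59 [0.45330026 0.15479978 0.006     ]
rack rect [array([0.451 , 0.3795]), array([0.5169, 0.3734]), array([0.4804, 0.1168]), array([0.4158, 0.1246])]
red 214 353 373 169 190
[ 0.315 -0.431  0.005] [ 0.556 -0.065  1.184]
yel 221 333 389 172 193
[ 0.478 -0.452  0.007] [ 0.548 -0.303  0.103]
blue 243 320 394 155 187
[ 0.315 -0.5    0.008] [ 0.6   -0.065  1.184]
0.06 [300.  158.5] 18 [ 0.5768 -0.196   0.066 ]
0.06 [366.7 177.6] 55 [ 0.5173 -0.3943  0.0709]
0.06 [383.7 176.1] 26 [ 0.5215 -0.4447  0.0681]
0.06 [345.9 181.9] 44 [ 0.5029 -0.3299  0.0682]
0.06 [325.2 186.1] 10 [ 0.4915 -0.2688  0.0671]
0.06 [380.4 218.5] 46 [ 0.395  -0.4314  0.0738]
0.08 [385.  174.3] 29 [ 0.5255 -0.4432  0.0897]
0.08 [369.7 176.1] 30 [ 0.5188 -0.3982  0.0893]
0.08 [349.6 178.8] 79 [ 0.5118 -0.3391  0.0874]
0.08 [328.  183.7] 40 [ 0.4971 -0.2756  0.084 ]
0.08 [383.4 217.4] 16 [ 0.3984 -0.434   0.0951]
0.1 [391.8 171.5] 132 [ 0.5301 -0.4565  0.1157]
0.1 [372.  174.1] 20 [ 0.5223 -0.4005  0.1088]
0.1 [385.2 217.4] 5 [ 0.3988 -0.4361  0.1027]
```

View pics/c1.png

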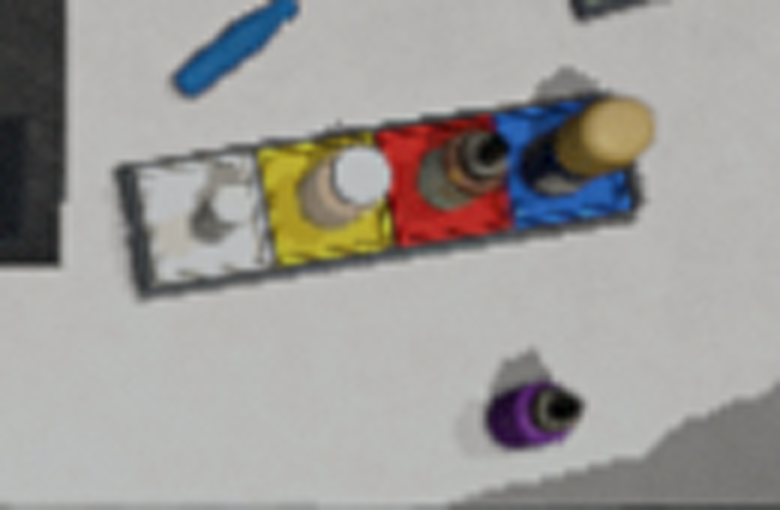

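Candidates: four containers on the carrier, at px white (327,184), orange (349,180), amber (371,175) and blue (390,172), plus the purple look-alike at (380,218). The close crop confirms the row is white, orange, amber, blue, and purple stands apart in front. The measured heights and pitch match the description. Now I'll move over the carrier for a wrist view, with the jaws across the row.

```bash
python3 -m inch '[[0.418,-0.131,-0.07,0,0,-1.49,0],[0.418,-0.131,-0.07,0,0,-1.49,0],[0.418,-0.131,-0.07,0,0,-1.49,0],[0.418,-0.131,-0.07,0,0,-1.49,0],[0.418,-0.131,-0.07,0,0,-1.49,0],[0.418,-0.131,-0.07,0,0,-1.49,0],[0.418,-0.131,-0.07,0,0,-1.49,0],[0.418,-0.131,-0.07,0,0,-1.49,0],[0.418,-0.131,-0.07,0,0,-1.49,0],[0.418,-0.131,-0.07,0,0,-1.49,0],[0.418,-0.131,-0.07,0,0,-1.49,0],[0.418,-0.131,-0.07,0,0,-1.49,0]]' 60
python3 -m inch '[[0,0,0,0,0,0,0],[0,0,0,0,0,0,0],[0,0,0,0,0,0,0]]'
cat >> h.py <<'E'
def to(x,y,z,yaw=None):
    o=telemetry.get_obs();r=R.from_euler('xyz',o['tcp_rot'],degrees=True)
    s=r.inv().apply(np.array([x,y,z])-o['ee_pos']);dy=0 if yaw is None else (yaw-o['tcp_rot'][2]+180)%360-180
    print('shift',s.round(4),'rz',round(-np.radians(dy),4),'rows',round(max(np.linalg.norm(s)/.0417,abs(dy)/7.16),1))
E
python3 - <<'E'
from h import *
c,p,d=shot('wrist','w1')
o=telemetry.get_obs();print(o['time'],o['ee_pos'],o['tcp_rot'],o['q'],o['opening'])
P=cloud(c,d)
print(np.nanmin(P.reshape(-1,3)[:,2]))
for a,b in((.04,.075),(.077,.096),(.1,.135)):
    m=((P[...,2]>a)&(P[...,2]<b)&(d>0)).astype(np.uint8)
    n,l,s,ce=cv2.connectedComponentsWithStats(m)
    for k in range(1,n):
        if s[k,4]>40:print(a,ce[k].round(1),s[k,4],P[l==k].min(0).round(4),P[l==k].max(0).round(4))
E
```

```text
time: 1.1
ee_pos: [0.5142, -0.2966, 0.3005]
tcp_rot: [180.0, -0.1, 100.6]
wrist_force: [0.0, -0.3, -1.1]
opening: 0.0854
time: 1.35
ee_pos: [0.5098, -0.3, 0.3011]
tcp_rot: [-180.0, -0.0, 99.8]
wrist_force: [-0.2, 0.0, 0.1]
opening: 0.0852
1.4 [ 0.50966789 -0.30014957  0.30124923] [-1.79986443e+02 -5.63580301e-03  9.97767576e+01] [-3.04921939e+01  1.34020612e+01  2.75588270e+01  1.04170753e+02
 -4.46293019e-03  4.97310484e+01] 0.08535004882970977
-0.8083309727539634
0.04 [382.   51.1] 19079 [ 0.4843 -0.2001  0.04  ] [ 0.7991 -0.1107  0.0749]
0.04 [250.9 128.8] 51 [ 0.4885 -0.274   0.0403] [ 0.5071 -0.2669  0.0746]
0.04 [252.9 180.8] 338 [ 0.4941 -0.3499  0.04  ] [ 0.5299 -0.3221  0.0743]
0.04 [499.8 208. ] 428 [ 0.8104 -0.3286  0.04  ] [ 0.853  -0.2991  0.0469]
0.04 [441.2 213.3] 45 [ 0.7548 -0.3411  0.04  ] [ 0.7696 -0.3316  0.0418]
0.04 [252.7 230.2] 414 [ 0.5056 -0.4127  0.0401] [ 0.5384 -0.3856  0.075 ]
0.04 [157.  239.6] 434 [ 0.3818 -0.4506  0.0401] [ 0.4144 -0.4211  0.0741]
0.04 [251.8 267. ] 297 [ 0.5138 -0.4596  0.04  ] [ 0.5476 -0.4417  0.0749]
0.04 [445.1 380.5] 169 [ 0.8306 -0.5995  0.0401] [ 0.8796 -0.5927  0.0505]
0.077 [462.8  21.1] 1951 [ 0.6375 -0.1495  0.077 ] [ 0.7384 -0.0984  0.0799]
0.077 [249.3 138.7] 281 [ 0.488  -0.2875  0.0781] [ 0.508  -0.2672  0.087 ]
0.077 [252.4 194.7] 512 [ 0.4978 -0.3545  0.0771] [ 0.5262 -0.326   0.0908]
0.077 [252.3 242.4] 240 [ 0.5109 -0.4112  0.0771] [ 0.5342 -0.3909  0.0957]
0.077 [251.6 277.8] 220 [ 0.5133 -0.4578  0.0771] [ 0.5479 -0.4409  0.096 ]
0.1 [252.  253.4] 127 [ 0.5162 -0.4094  0.1001] [ 0.5284 -0.3959  0.1157]
0.1 [251.  298.5] 816 [ 0.5135 -0.4791  0.1001] [ 0.5479 -0.441   0.1211]
```

View pics/w1.png

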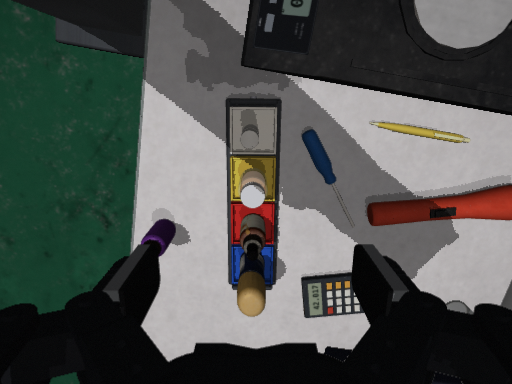

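The wrist view confirms it: the carrier column runs through col 252 with white (250,135), orange (253,193), amber (253,240) and blue (251,295), and purple is well apart at (160,236). The jaws are aligned across the row. I'll go to the blue one first.

```bash
python3 - <<'E'
from h import *
to(.5305,-.460,.19); to(.5305,-.460,.062)
E
```

```text
shift [-0.1611 -0.0066  0.1112] rz -0.0 rows 4.7
shift [-0.1611 -0.0066  0.2392] rz -0.0 rows 6.9
```

```bash
python3 -m inch '[[-0.161,-0.007,0.11,0,0,0,0],[-0.161,-0.007,0.11,0,0,0,0],[-0.161,-0.007,0.11,0,0,0,0],[-0.161,-0.007,0.11,0,0,0,0],[-0.161,-0.007,0.11,0,0,0,0],[-0.161,-0.007,0.14,0,0,0,0],[-0.161,-0.007,0.17,0,0,0,0],[-0.161,-0.007,0.2,0,0,0,0],[-0.161,-0.007,0.22,0,0,0,0],[-0.161,-0.007,0.239,0,0,0,0],[-0.161,-0.007,0.239,0,0,0,0],[-0.161,-0.007,0.239,0,0,0,0]]' 50
python3 - <<'E'
from h import *
c,p,d=shot('wrist','w2')
o=telemetry.get_obs();print(o['time'],o['ee_pos'],o['tcp_rot'],o['wrist_force'],o['q'])
E
```

```text
time: 2.4
ee_pos: [0.5303, -0.4595, 0.0618]
tcp_rot: [-179.9, -0.1, 99.9]
wrist_force: [-0.7, -0.2, 0.1]
opening: 0.0853
2.45 [ 0.53110445 -0.45995759  0.06341264] [1.79975613e+02 2.99693580e-02 9.99093581e+01] [ 0.29590113 -0.57652109  1.09450504] [-4.08938493e+01  2.60037606e+01  1.70749705e+01  8.10325722e+01
 -4.09750927e-05  3.91967862e+01]
```

View pics/w2.png

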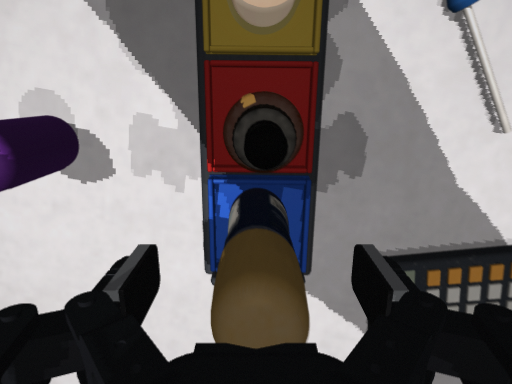

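The blue cap (260,290) sits centred between the open pads. I'll close and lift.

```bash
python3 -m inch '[[0,0,0,0,0,0,1],[0,0,0,0,0,0,1],[0,0,0,0,0,0,1],[0,0,0,0,0,0,1],[0,0,0,0,0,0,1],[0,0,0,0,0,0,1],[0,0,0,0,0,0,1],[0,0,0,0,0,0,1]]' 50
python3 -m inch '[[0,0,-0.02,0,0,0,1],[0,0,-0.05,0,0,0,1],[0,0,-0.09,0,0,0,1],[0,0,-0.13,0,0,0,1],[0,0,-0.17,0,0,0,1],[0,0,-0.17,0,0,0,1],[0,0,-0.17,0,0,0,1]]'
python3 - <<'E'
from h import *
c,p,d=shot('wrist','w3')
o=telemetry.get_obs();print(o['time'],o['ee_pos'],o['tcp_rot'],o['wrist_force'],o['opening'])
to(.42,-.06,.235,91);to(.4791,.3453,.235,82.3)
E
```

```text
time: 3.12
ee_pos: [0.5318, -0.4597, 0.0633]
tcp_rot: [180.0, 0.1, 100.0]
wrist_force: [-1.1, 0.3, 4.9]
opening: 0.0334
time: 3.7
ee_pos: [0.5324, -0.46, 0.2353]
tcp_rot: [179.8, 0.2, 100.0]
wrist_force: [0.4, -0.2, -2.6]
opening: 0.0334
3.75 [ 0.53193974 -0.45954965  0.23248387] [1.79956370e+02 4.53003858e-02 1.00032561e+02] [-0.21041473 -0.1864979  -1.58555204] 0.03343740757296555
shift [ 0.4129 -0.0406 -0.0029] rz 0.1576 rows 10.0
shift [ 0.8017  0.0882 -0.0031] rz 0.3095 rows 19.3
```

View pics/w3.png

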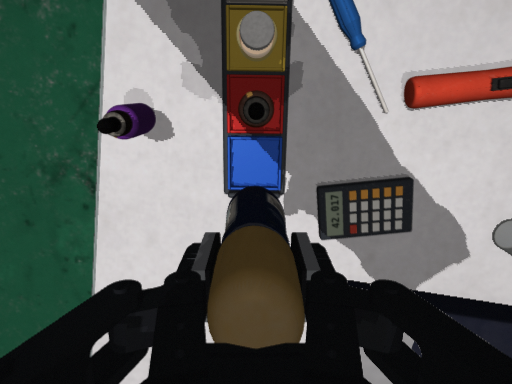

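Blue is held upright (opening 33 mm) and its seat at (255,162) is empty. I'll carry it out in front of the balance.

```bash
python3 -m inch '[[0.413,-0.041,-0.003,0,0,0.158,1],[0.413,-0.041,-0.003,0,0,0.158,1],[0.413,-0.041,-0.003,0,0,0.158,1],[0.413,-0.041,-0.003,0,0,0.158,1],[0.413,-0.041,-0.003,0,0,0.158,1],[0.413,-0.041,-0.003,0,0,0.158,1],[0.413,-0.041,-0.003,0,0,0.158,1],[0.413,-0.041,-0.003,0,0,0.158,1],[0.413,-0.041,-0.003,0,0,0.158,1],[0.413,-0.041,-0.003,0,0,0.158,1],[0.413,-0.041,-0.003,0,0,0.158,1]]'
python3 - <<'E'
from h import *
z=np.load('pics/w3.npz');i=optics.camera_info('wrist')
Tt=z['T']@np.linalg.inv(np.array(i['mount']))
P=cloud((i,z['T']),z['d'])
Q=(P-Tt[:3,3])@Tt[:3,:3]
m=(abs(Q[...,1])<.03)&(abs(Q[...,0])<.04)&(Q[...,2]<.02)&(Q[...,2]>-.12)&(z['d']>0)
for a in np.arange(-.08,.02,.01):
    k=m&(Q[...,2]>a)&(Q[...,2]<a+.01)
    if k.sum()>10:print(round(a,2),k.sum(),Q[k].min(0).round(4),Q[k].max(0).round(4))
to(.4791,.3453,.20,82.3);to(.4791,.3453,.057,82.3)
E
```

```text
time: 4.67
ee_pos: [0.4167, -0.0548, 0.2337]
tcp_rot: [-179.8, -0.1, 91.2]
wrist_force: [0.3, -0.4, -0.8]
opening: 0.0334
-0.08 4294 [ 0.0092 -0.0264 -0.08  ] [ 0.0189  0.0248 -0.07  ]
-0.07 792 [ 0.0124 -0.0286 -0.07  ] [ 0.0187  0.0268 -0.06  ]
-0.06 6908 [-0.0085 -0.0299 -0.0599] [ 0.0174  0.0298 -0.05  ]
-0.05 3019 [-0.0071 -0.03   -0.05  ] [ 0.0186  0.0296 -0.04  ]
-0.04 2170 [-0.0105 -0.03   -0.04  ] [ 0.0189  0.0294 -0.03  ]
-0.03 1572 [ 0.0032 -0.03   -0.03  ] [ 0.019   0.0297 -0.02  ]
-0.02 1153 [ 0.0033 -0.03   -0.02  ] [ 0.0188  0.0296 -0.01  ]
-0.01 750 [ 0.0016 -0.0297 -0.01  ] [ 0.018   0.0283 -0.0001]
-0.0 323 [ 0.0023 -0.0165  0.    ] [0.0174 0.0152 0.0099]
0.01 364 [ 0.0026 -0.0171  0.01  ] [0.0171 0.0149 0.02  ]
shift [0.3986 0.0711 0.0343] rz 0.1561 rows 9.7
shift [0.3983 0.0715 0.1773] rz 0.1561 rows 10.6
```

```bash
python3 -m inch '[[0.4,0.071,0.034,0,0,0.156,1],[0.4,0.071,0.034,0,0,0.156,1],[0.4,0.071,0.034,0,0,0.156,1],[0.4,0.071,0.034,0,0,0.156,1],[0.4,0.071,0.034,0,0,0.156,1],[0.4,0.071,0.034,0,0,0.156,1],[0.4,0.071,0.034,0,0,0.156,1],[0.4,0.071,0.034,0,0,0.156,1],[0.4,0.071,0.034,0,0,0.156,1],[0.4,0.071,0.034,0,0,0.156,1],[0.4,0.071,0.034,0,0,0.156,1],[0.4,0.071,0.034,0,0,0.156,1]]'
python3 -m inch '[[0,0,0.03,0,0,0,1],[0,0,0.06,0,0,0,1],[0,0,0.09,0,0,0,1],[0,0,0.11,0,0,0,1],[0,0,0.12,0,0,0,1],[0,0,0.13,0,0,0,1],[0,0,0.13,0,0,0,1]]'
python3 - <<'E'
from h import *
c,p,d=shot('wrist','w4')
o=telemetry.get_obs();print(o['time'],o['ee_pos'],o['tcp_rot'],o['wrist_force'],o['opening'])
to(.4791,.3473,.057,82.3)
E
```

```text
time: 5.67
ee_pos: [0.4825, 0.3424, 0.1973]
tcp_rot: [-179.8, 0.2, 82.2]
wrist_force: [-1.0, -0.5, -0.7]
opening: 0.0336
time: 6.25
ee_pos: [0.4829, 0.3401, 0.0697]
tcp_rot: [-179.9, 0.1, 82.0]
wrist_force: [0.2, -0.2, -1.2]
opening: 0.0333
6.3 [0.48338326 0.34067816 0.07117322] [-1.79974600e+02  2.58890817e-02  8.20011907e+01] [-0.65717725 -0.53122499 -0.05230977] 0.0330693928403192
shift [ 0.006  -0.0052  0.0142] rz -0.0052 rows 0.4
```

View pics/w4.png

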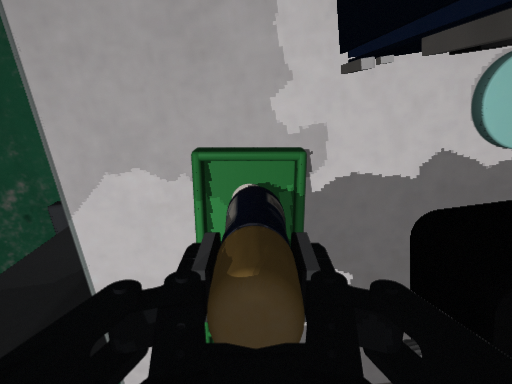

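The blue bottle is over the leftmost pocket, with the dot partly visible behind it at (245,188). I need a 6 mm correction, then lower and release.

```bash
python3 -m inch '[[0.006,-0.005,0,0,0,0,1],[0.006,-0.005,0.007,0,0,0,1],[0.006,-0.005,0.0135,0,0,0,1],[0.006,-0.005,0.0135,0,0,0,1],[0.006,-0.005,0.0135,0,0,0,1]]'
python3 - <<'E'
from h import *
o=telemetry.get_obs();print(o['ee_pos'],o['wrist_force'])
z=np.load('pics/w4.npz');i=optics.camera_info('wrist');p=z['p'];hsv=cv2.cvtColor(p,cv2.COLOR_RGB2HSV)
for u,v in ((192,150),(305,150),(203,160),(296,160)): print(rayz((i,z['T']),u,v,.018))
E
```

```text
time: 6.72
ee_pos: [0.4791, 0.3479, 0.0573]
tcp_rot: [-180.0, 0.0, 82.1]
wrist_force: [0.3, -0.2, -0.9]
opening: 0.0333
[0.4790799  0.34790137 0.05734701] [ 0.26664215 -0.21876468 -0.92366642]
[0.449703   0.38458858 0.018     ]
[0.51668084 0.37513568 0.018     ]
[0.45509964 0.37768557 0.018     ]
[0.51071157 0.36984014 0.018     ]
```

Wrist-camera rack corners imply a pocket centre of (0.4785, 0.345), which agrees with the dot. Releasing.

```bash
python3 -m inch '[[0,0,0.0008,0,0,0,0.6],[0,0,0.0008,0,0,0,0.3],[0,0,0.0008,0,0,0,0],[0,0,0.0008,0,0,0,0],[0,0,0.0008,0,0,0,0],[0,0,0.0008,0,0,0,0],[0,0,-0.03,0,0,0,0],[0,0,-0.07,0,0,0,0],[0,0,-0.11,0,0,0,0],[0,0,-0.15,0,0,0,0],[0,0,-0.15,0,0,0,0],[0,0,-0.15,0,0,0,0]]'
python3 - <<'E'
from h import *
c,p,d=shot('wrist','w5')
o=telemetry.get_obs();print(o['time'],o['ee_pos'],o['tcp_rot'],o['wrist_force'],o['opening'])
P=cloud(c,d)
for a,b in((.02,.05),(.05,.08),(.08,.1),(.1,.135)):
    m=((P[...,2]>a)&(P[...,2]<b)&(d>0)).astype(np.uint8)
    n,l,s,ce=cv2.connectedComponentsWithStats(m)
    for k in range(1,n):
        if s[k,4]>40 and abs(ce[k][0]-256)<50:print(a,ce[k].round(1),s[k,4],P[l==k].min(0).round(4),P[l==k].max(0).round(4))
to(.43,-.06,.21,91)
E
```

```text
time: 7.72
ee_pos: [0.4803, 0.3486, 0.2108]
tcp_rot: [179.8, -0.2, 82.0]
wrist_force: [-0.1, -0.1, -0.7]
opening: 0.0854
7.7667 [0.47969441 0.3481973  0.20844564] [ 1.79932619e+02 -6.32256047e-02  8.20343605e+01] [ 0.40881886  0.78220262 -0.52253671] 0.08541941615587466
0.02 [305.2  39. ] 435 [0.5402 0.4258 0.0202] [0.5411 0.4955 0.05  ]
0.02 [253.7 156.2] 199 [0.4628 0.3486 0.0201] [0.4952 0.3661 0.0499]
0.05 [254.2 161.3] 144 [0.4642 0.3533 0.0501] [0.4943 0.3666 0.0797]
0.08 [254.2 168.1] 220 [0.4621 0.3485 0.0802] [0.4956 0.3665 0.0999]
0.1 [253.9 190.6] 1597 [0.4614 0.3273 0.1001] [0.4949 0.3657 0.1141]
shift [-0.4111  0.0074 -0.002 ] rz -0.1565 rows 9.9
```

View pics/w5.png

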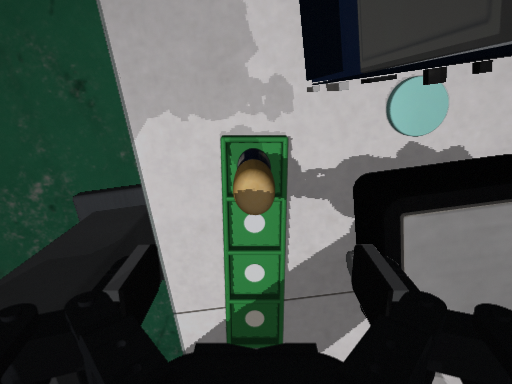

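Blue stands upright in the leftmost pocket, about 1 mm off the dot, with the other dots at (254,223), (254,273) and (254,319). Next is amber.

```bash
python3 -m inch '[[-0.411,0.007,0,0,0,-0.157,0],[-0.411,0.007,0,0,0,-0.157,0],[-0.411,0.007,0,0,0,-0.157,0],[-0.411,0.007,0,0,0,-0.157,0],[-0.411,0.007,0,0,0,-0.157,0],[-0.411,0.007,0,0,0,-0.157,0],[-0.411,0.007,0,0,0,-0.157,0],[-0.411,0.007,0,0,0,-0.157,0],[-0.411,0.007,0,0,0,-0.157,0],[-0.411,0.007,0,0,0,-0.157,0],[-0.411,0.007,0,0,0,-0.157,0],[-0.411,0.007,0,0,0,-0.157,0]]'
python3 - <<'E'
from h import *
z=np.load('pics/w3.npz');i=optics.camera_info('wrist');d=z['d']
P=cloud((i,z['T']),d)
for a,b in((.02,.05),(.05,.073),(.077,.1),(.1,.135)):
    m=((P[...,2]>a)&(P[...,2]<b)&(d>0)).astype(np.uint8);m[180:]=0
    n,l,s,ce=cv2.connectedComponentsWithStats(m)
    for k in range(1,n):
        if s[k,4]>40 and abs(ce[k][0]-256)<50:print(a,ce[k].round(1),s[k,4],P[l==k].min(0).round(4),P[l==k].max(0).round(4))
o=telemetry.get_obs();print(o['ee_pos'],o['qd'])
to(.522,-.402,.19,100);to(.522,-.402,.048,100)
E
```

```text
time: 8.77
ee_pos: [0.4284, -0.0617, 0.2063]
tcp_rot: [-179.9, -0.0, 90.8]
wrist_force: [0.4, 0.8, -0.4]
opening: 0.0852
0.02 [2.638e+02 1.000e-01] 61 [ 0.4863 -0.3077  0.02  ] [ 0.5349 -0.2992  0.0242]
0.02 [255.4  35.5] 782 [ 0.4774 -0.372   0.02  ] [ 0.5453 -0.3042  0.0245]
0.02 [255.9  57. ] 83 [ 0.498  -0.3587  0.0201] [ 0.5288 -0.3478  0.0497]
0.02 [255.7 103.1] 636 [ 0.488  -0.4343  0.02  ] [ 0.5552 -0.367   0.0247]
0.02 [254.  150.8] 380 [ 0.4984 -0.486   0.02  ] [ 0.5631 -0.4305  0.0242]
0.05 [256.7  45.1] 426 [ 0.4945 -0.3588  0.0502] [ 0.5302 -0.3268  0.0724]
0.05 [263.5  97.7] 83 [ 0.5107 -0.4047  0.0558] [ 0.5388 -0.3867  0.073 ]
0.05 [246.3 115.5] 79 [ 0.5064 -0.4195  0.0694] [ 0.5307 -0.3945  0.073 ]
0.077 [256.9  29.9] 1085 [ 0.4982 -0.3547  0.077 ] [ 0.5265 -0.3271  0.0905]
0.077 [256.  108.7] 367 [ 0.5109 -0.4145  0.0771] [ 0.5341 -0.3915  0.0937]
0.1 [256.4 111.4] 214 [ 0.5164 -0.4094  0.1059] [ 0.5292 -0.3966  0.1154]
[ 0.42843198 -0.06165016  0.20625475] [3.49293638 0.21903452 0.55153825 0.1269333  0.3293938  1.27824407]
shift [-0.3416  0.0889  0.0159] rz -0.1608 rows 8.5
shift [-0.3417  0.0893  0.1579] rz -0.1608 rows 9.3
```

```bash
python3 -m inch '[[-0.3425,0.089,0.016,0,0,-0.161,0],[-0.3425,0.089,0.016,0,0,-0.161,0],[-0.3425,0.089,0.016,0,0,-0.161,0],[-0.3425,0.089,0.016,0,0,-0.161,0],[-0.3425,0.089,0.016,0,0,-0.161,0],[-0.3425,0.089,0.016,0,0,-0.161,0],[-0.3425,0.089,0.016,0,0,-0.161,0],[-0.3425,0.089,0.016,0,0,-0.161,0],[-0.3425,0.089,0.016,0,0,-0.161,0],[-0.3425,0.089,0.016,0,0,-0.161,0],[-0.3425,0.089,0.016,0,0,-0.161,0],[-0.3425,0.089,0.016,0,0,-0.161,0]]'
python3 - <<'E'
from h import *
c,p,d=shot('wrist','w6')
P=cloud(c,d)
for a,b in((.05,.073),(.077,.1),(.102,.135)):
    m=((P[...,2]>a)&(P[...,2]<b)&(d>0)).astype(np.uint8)
    n,l,s,ce=cv2.connectedComponentsWithStats(m)
    for k in range(1,n):
        if s[k,4]>40 and abs(ce[k][0]-256)<50:print(a,ce[k].round(1),s[k,4],P[l==k].min(0).round(4),P[l==k].max(0).round(4))
o=telemetry.get_obs();print(o['ee_pos'],o['tcp_rot'])
to(.5225,-.403,.046,100)
E
```

```text
time: 9.77
ee_pos: [0.5249, -0.3993, 0.1906]
tcp_rot: [-179.9, -0.1, 100.3]
wrist_force: [0.5, 0.7, 0.1]
opening: 0.0851
0.05 [251.6  33. ] 137 [ 0.489  -0.2881  0.0502] [ 0.5085 -0.2769  0.073 ]
0.05 [254.5 104.8] 462 [ 0.4942 -0.3585  0.0621] [ 0.5302 -0.3224  0.0719]
0.05 [252.7 173.4] 346 [ 0.5058 -0.4172  0.0501] [ 0.5389 -0.386   0.073 ]
0.077 [250.2  15.2] 788 [ 0.4881 -0.2877  0.0772] [ 0.5082 -0.2684  0.0873]
0.077 [254.  110.5] 1199 [ 0.4979 -0.3547  0.0823] [ 0.5265 -0.3263  0.091 ]
0.077 [253.1 187.9] 489 [ 0.5109 -0.4119  0.0771] [ 0.5336 -0.391   0.0998]
0.102 [252.6 200.8] 278 [ 0.516  -0.4089  0.102 ] [ 0.5287 -0.3962  0.1149]
[ 0.52492438 -0.39913461  0.1913716 ] [-1.79969410e+02 -5.52851788e-02  1.00353720e+02]
shift [-0.0035 -0.003   0.1454] rz 0.0062 rows 3.5
```

```bash
python3 -m inch '[[-0.003,-0.003,0.02,0,0,0.006,0],[-0.003,-0.003,0.055,0,0,0.006,0],[-0.003,-0.003,0.09,0,0,0.006,0],[-0.003,-0.003,0.12,0,0,0.006,0],[-0.003,-0.003,0.145,0,0,0.006,0],[-0.003,-0.003,0.145,0,0,0.006,0],[-0.003,-0.003,0.145,0,0,0.006,0]]'
python3 -m inch '[[0,0,0,0,0,0,0.3],[0,0,0,0,0,0,1],[0,0,0,0,0,0,1],[0,0,0,0,0,0,1],[0,0,0,0,0,0,1],[0,0,0,0,0,0,1],[0,0,0,0,0,0,1],[0,0,0,0,0,0,1],[0,0,0,0,0,0,1]]' 45
python3 -m inch '[[0,0,-0.02,0,0,0,1],[0,0,-0.05,0,0,0,1],[0,0,-0.09,0,0,0,1],[0,0,-0.13,0,0,0,1],[0,0,-0.17,0,0,0,1],[0,0,-0.17,0,0,0,1],[0,0,-0.17,0,0,0,1],[0,0,-0.17,0,0,0,1]]'
cat >> h.py <<'E'
def held(fn):
    c,p,d=shot('wrist',fn);i=c[0];Tt=c[1]@np.linalg.inv(np.array(i['mount']))
    Q=(cloud(c,d)-Tt[:3,3])@Tt[:3,:3]
    for a in np.arange(-.08,.04,.01):
        k=(abs(Q[...,1])<.012)&(abs(Q[...,0])<.03)&(Q[...,2]>a)&(Q[...,2]<a+.01)&(d>0)
        if k.sum()>10:print(round(a,2),k.sum(),'xmax',np.percentile(Q[k][:,0],98).round(4))
    o=telemetry.get_obs();print(o['time'],o['ee_pos'],o['tcp_rot'],o['opening'])
E
python3 - <<'E'
from h import *
held('w7');to(.42,-.04,.215,91)
E
```

```text
time: 10.4
ee_pos: [0.5218, -0.4027, 0.0469]
tcp_rot: [-179.9, -0.1, 100.0]
wrist_force: [-0.4, -0.4, 0.6]
opening: 0.0858
time: 11.15
ee_pos: [0.5227, -0.4048, 0.0482]
tcp_rot: [179.9, 0.1, 99.9]
wrist_force: [1.4, 0.1, 6.0]
opening: 0.0308
time: 11.82
ee_pos: [0.522, -0.4044, 0.2161]
tcp_rot: [-180.0, -0.0, 99.9]
wrist_force: [-0.7, -0.6, -1.7]
opening: 0.0313
-0.08 1557 xmax 0.0179
-0.07 1009 xmax 0.008
-0.06 776 xmax 0.0085
-0.05 1863 xmax 0.0124
-0.04 869 xmax 0.0135
-0.03 1479 xmax 0.0179
-0.02 551 xmax 0.0186
-0.01 413 xmax 0.0187
-0.0 343 xmax 0.0187
0.01 284 xmax 0.0187
0.02 209 xmax 0.0186
0.03 50 xmax 0.0181
11.8667 [ 0.52171346 -0.40418507  0.21509769] [-1.79911055e+02 -9.64533832e-02  9.99044316e+01] 0.031078272423725208
shift [ 0.3763 -0.0376  0.0008] rz 0.1554 rows 9.1
```

View pics/w7.png

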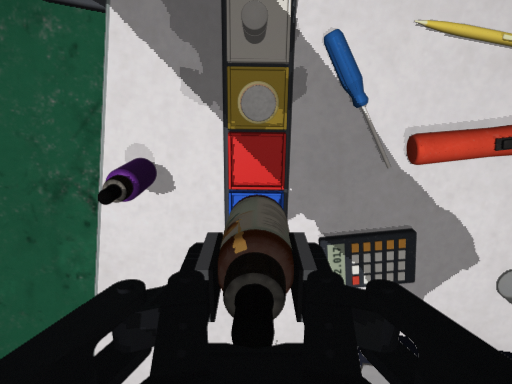

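Amber is held upright with its seat empty, and the depth profile puts it about 2 mm off along tool x. Carrying it over.

```bash
python3 -m inch '[[0.376,-0.038,0,0,0,0.155,1],[0.376,-0.038,0,0,0,0.155,1],[0.376,-0.038,0,0,0,0.155,1],[0.376,-0.038,0,0,0,0.155,1],[0.376,-0.038,0,0,0,0.155,1],[0.376,-0.038,0,0,0,0.155,1],[0.376,-0.038,0,0,0,0.155,1],[0.376,-0.038,0,0,0,0.155,1],[0.376,-0.038,0,0,0,0.155,1],[0.376,-0.038,0,0,0,0.155,1],[0.376,-0.038,0,0,0,0.155,1],[0.376,-0.038,0,0,0,0.155,1]]'
python3 - <<'E'
from h import *
to(.4702,.2797,.19,82.3)
E
```

```text
time: 12.87
ee_pos: [0.4196, -0.0405, 0.2157]
tcp_rot: [-179.9, 0.0, 91.1]
wrist_force: [-0.4, -0.2, -0.5]
opening: 0.0313
shift [0.3192 0.0567 0.0256] rz 0.1536 rows 7.8
```

```bash
python3 -m inch '[[0.319,0.057,0.026,0,0,0.154,1],[0.319,0.057,0.026,0,0,0.154,1],[0.319,0.057,0.026,0,0,0.154,1],[0.319,0.057,0.026,0,0,0.154,1],[0.319,0.057,0.026,0,0,0.154,1],[0.319,0.057,0.026,0,0,0.154,1],[0.319,0.057,0.026,0,0,0.154,1],[0.319,0.057,0.026,0,0,0.154,1],[0.319,0.057,0.026,0,0,0.154,1],[0.319,0.057,0.026,0,0,0.154,1],[0.319,0.057,0.026,0,0,0.154,1],[0.319,0.057,0.026,0,0,0.154,1]]'
python3 - <<'E'
from h import *
to(.4702,.2797,.042,82.3)
E
```

```text
time: 13.87
ee_pos: [0.4717, 0.2778, 0.1905]
tcp_rot: [-180.0, 0.0, 82.1]
wrist_force: [-1.2, 0.0, -0.2]
opening: 0.0312
shift [ 0.0018 -0.0017  0.1485] rz -0.0038 rows 3.6
```

```bash
python3 -m inch '[[0.002,-0.002,0.03,0,0,0,1],[0.002,-0.002,0.06,0,0,0,1],[0.002,-0.002,0.09,0,0,0,1],[0.002,-0.002,0.115,0,0,0,1],[0.002,-0.002,0.13,0,0,0,1],[0.002,-0.002,0.14,0,0,0,1],[0.002,-0.002,0.145,0,0,0,1],[0.002,-0.002,0.148,0,0,0,1],[0.002,-0.002,0.148,0,0,0,1],[0.002,-0.002,0.148,0,0,0,1]]'
python3 - <<'E'
from h import *
to(.4702,.2797,.042,82.3)
E
```

```text
time: 14.7
ee_pos: [0.4701, 0.2818, 0.0439]
tcp_rot: [179.9, -0.1, 82.2]
wrist_force: [1.0, -0.7, 0.2]
opening: 0.031
shift [-0.002   0.0004  0.0019] rz -0.002 rows 0.1
```

```bash
python3 -m inch '[[-0.001,0,0.001,0,0,0,1],[-0.001,0,0.0015,0,0,0,1],[-0.001,0,0.0015,0,0,0,1]]'
python3 -m inch '[[0,0,0,0,0,0,0.6],[0,0,0,0,0,0,0.3],[0,0,0,0,0,0,0],[0,0,0,0,0,0,0],[0,0,0,0,0,0,0],[0,0,0,0,0,0,0],[0,0,-0.03,0,0,0,0],[0,0,-0.07,0,0,0,0],[0,0,-0.11,0,0,0,0],[0,0,-0.15,0,0,0,0],[0,0,-0.15,0,0,0,0],[0,0,-0.15,0,0,0,0]]'
cat >> h.py <<'E'
def tops(fn,bands=((.05,.073),(.077,.1),(.102,.135)),u=50,amin=40):
    c,p,d=shot('wrist',fn);P=cloud(c,d)
    for a,b in bands:
        m=((P[...,2]>a)&(P[...,2]<b)&(d>0)).astype(np.uint8)
        n,l,s,ce=cv2.connectedComponentsWithStats(m)
        for k in range(1,n):
            if s[k,4]>amin and abs(ce[k][0]-256)<u:print(a,ce[k].round(1),s[k,4],P[l==k].min(0).round(4),P[l==k].max(0).round(4))
E
python3 - <<'E'
from h import *
tops('w8');to(.43,-.06,.19,91)
E
```

```text
time: 14.95
ee_pos: [0.4695, 0.2808, 0.0417]
tcp_rot: [180.0, -0.0, 82.2]
wrist_force: [0.3, -0.5, -0.5]
opening: 0.0307
time: 15.95
ee_pos: [0.4704, 0.2813, 0.1941]
tcp_rot: [179.8, -0.2, 82.2]
wrist_force: [-0.5, 0.2, -1.2]
opening: 0.0855
0.05 [255.2 171. ] 563 [0.4536 0.268  0.0501] [0.4867 0.2991 0.0729]
0.077 [255.3 181.1] 416 [0.4586 0.2726 0.0773] [0.4812 0.2936 0.0999]
0.102 [254.8 103.4] 2209 [0.4615 0.3265 0.1021] [0.495  0.3654 0.1138]
0.102 [255.4 192.7] 200 [0.4636 0.2765 0.102 ] [0.4756 0.2884 0.1089]
shift [-0.3431  0.0069  0.0016] rz -0.1535 rows 8.2
```

View pics/w8.png

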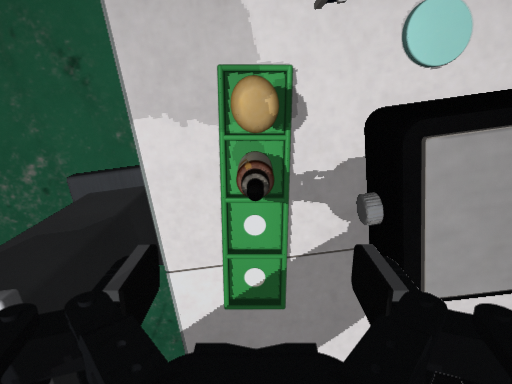

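Amber is upright, within 1 mm of its dot. Blue is at (254,103) and amber at (255,178). Next is orange.

```bash
python3 -m inch '[[-0.343,0.007,0,0,0,-0.154,0],[-0.343,0.007,0,0,0,-0.154,0],[-0.343,0.007,0,0,0,-0.154,0],[-0.343,0.007,0,0,0,-0.154,0],[-0.343,0.007,0,0,0,-0.154,0],[-0.343,0.007,0,0,0,-0.154,0],[-0.343,0.007,0,0,0,-0.154,0],[-0.343,0.007,0,0,0,-0.154,0],[-0.343,0.007,0,0,0,-0.154,0],[-0.343,0.007,0,0,0,-0.154,0],[-0.343,0.007,0,0,0,-0.154,0],[-0.343,0.007,0,0,0,-0.154,0]]'
python3 - <<'E'
from h import *
to(.512,-.3405,.15,100)
E
```

```text
time: 17.0
ee_pos: [0.4296, -0.0593, 0.1904]
tcp_rot: [-179.9, -0.0, 91.1]
wrist_force: [0.3, 0.3, 0.6]
opening: 0.0852
shift [-0.2827  0.0773  0.0401] rz -0.1562 rows 7.1
```

```bash
python3 -m inch '[[-0.283,0.077,0.04,0,0,-0.156,0],[-0.283,0.077,0.04,0,0,-0.156,0],[-0.283,0.077,0.04,0,0,-0.156,0],[-0.283,0.077,0.04,0,0,-0.156,0],[-0.283,0.077,0.04,0,0,-0.156,0],[-0.283,0.077,0.04,0,0,-0.156,0],[-0.283,0.077,0.04,0,0,-0.156,0],[-0.283,0.077,0.04,0,0,-0.156,0],[-0.283,0.077,0.04,0,0,-0.156,0],[-0.283,0.077,0.04,0,0,-0.156,0],[-0.283,0.077,0.04,0,0,-0.156,0],[-0.283,0.077,0.04,0,0,-0.156,0]]'
python3 - <<'E'
from h import *
tops('w9')
to(.512,-.3405,.035,100)
E
```

```text
time: 18.0
ee_pos: [0.5122, -0.3399, 0.152]
tcp_rot: [180.0, 0.0, 100.1]
wrist_force: [-0.1, -0.2, 0.3]
opening: 0.0855
0.05 [256.  181.7] 741 [ 0.4939 -0.3507  0.05  ] [ 0.5299 -0.3219  0.0729]
0.077 [252. 107.] 853 [ 0.4879 -0.2874  0.0827] [ 0.5082 -0.2674  0.0871]
0.077 [256.4 204.1] 1451 [ 0.4978 -0.3543  0.0771] [ 0.5263 -0.3257  0.0905]
shift [-0.0003 -0.0004  0.1171] rz 0.0014 rows 2.8
```

```bash
python3 -m inch '[[0,0,0.03,0,0,0,0],[0,0,0.06,0,0,0,0],[0,0,0.09,0,0,0,0],[0,0,0.11,0,0,0,0],[0,0,0.117,0,0,0,0],[0,0,0.117,0,0,0,0],[0,0,0.117,0,0,0,0]]'
python3 -m inch '[[0,0,0,0,0,0,0.3],[0,0,0,0,0,0,1],[0,0,0,0,0,0,1],[0,0,0,0,0,0,1],[0,0,0,0,0,0,1],[0,0,0,0,0,0,1],[0,0,0,0,0,0,1],[0,0,0,0,0,0,1],[0,0,0,0,0,0,1]]' 50
python3 -m inch '[[0,0,-0.02,0,0,0,1],[0,0,-0.05,0,0,0,1],[0,0,-0.09,0,0,0,1],[0,0,-0.13,0,0,0,1],[0,0,-0.17,0,0,0,1],[0,0,-0.17,0,0,0,1],[0,0,-0.17,0,0,0,1],[0,0,-0.17,0,0,0,1]]'
python3 - <<'E'
from h import *
held('w10');to(.42,-.04,.205,91)
E
```

```text
time: 18.63
ee_pos: [0.5123, -0.3414, 0.0357]
tcp_rot: [179.9, 0.1, 100.0]
wrist_force: [1.8, -0.7, -0.1]
opening: 0.085
time: 19.38
ee_pos: [0.5123, -0.3419, 0.0354]
tcp_rot: [179.9, 0.1, 100.0]
wrist_force: [0.4, 0.6, 5.0]
opening: 0.0352
time: 20.05
ee_pos: [0.5117, -0.3416, 0.2036]
tcp_rot: [-180.0, -0.0, 100.0]
wrist_force: [-0.3, 0.8, -1.8]
opening: 0.0353
-0.08 1548 xmax 0.0134
-0.06 4474 xmax 0.0152
-0.05 1031 xmax 0.016
-0.04 1513 xmax 0.0192
-0.03 650 xmax 0.0199
-0.02 508 xmax 0.0199
-0.01 400 xmax 0.02
-0.0 339 xmax 0.0199
0.01 237 xmax 0.0199
20.1 [ 0.5114448  -0.34141735  0.20265328] [-1.79908401e+02 -8.73405505e-02  9.99677417e+01] 0.03520948742769949
shift [ 0.3127 -0.0379 -0.0018] rz 0.1565 rows 7.6
```

```bash
python3 -m inch '[[0.313,-0.038,0,0,0,0.156,1],[0.313,-0.038,0,0,0,0.156,1],[0.313,-0.038,0,0,0,0.156,1],[0.313,-0.038,0,0,0,0.156,1],[0.313,-0.038,0,0,0,0.156,1],[0.313,-0.038,0,0,0,0.156,1],[0.313,-0.038,0,0,0,0.156,1],[0.313,-0.038,0,0,0,0.156,1],[0.313,-0.038,0,0,0,0.156,1],[0.313,-0.038,0,0,0,0.156,1],[0.313,-0.038,0,0,0,0.156,1]]'
python3 - <<'E'
from h import *
to(.4616,.2164,.17,82.3)
E
```

```text
time: 21.02
ee_pos: [0.42, -0.0402, 0.2032]
tcp_rot: [-179.9, 0.0, 91.1]
wrist_force: [-0.7, 0.5, -1.6]
opening: 0.0352
shift [0.2558 0.0464 0.0331] rz 0.1528 rows 6.3
```

```bash
python3 -m inch '[[0.256,0.046,0.033,0,0,0.153,1],[0.256,0.046,0.033,0,0,0.153,1],[0.256,0.046,0.033,0,0,0.153,1],[0.256,0.046,0.033,0,0,0.153,1],[0.256,0.046,0.033,0,0,0.153,1],[0.256,0.046,0.033,0,0,0.153,1],[0.256,0.046,0.033,0,0,0.153,1],[0.256,0.046,0.033,0,0,0.153,1],[0.256,0.046,0.033,0,0,0.153,1],[0.256,0.046,0.033,0,0,0.153,1],[0.256,0.046,0.033,0,0,0.153,1]]'
python3 - <<'E'
from h import *
to(.4616,.2164,.0295,82.3)
E
```

```text
time: 21.93
ee_pos: [0.462, 0.2155, 0.1712]
tcp_rot: [-180.0, 0.0, 82.2]
wrist_force: [-0.3, 0.0, -0.6]
opening: 0.0349
shift [ 0.0009 -0.0005  0.1417] rz -0.0026 rows 3.4
```

```bash
python3 -m inch '[[0.001,0,0.03,0,0,0,1],[0.001,0,0.06,0,0,0,1],[0.001,0,0.09,0,0,0,1],[0.001,0,0.115,0,0,0,1],[0.001,0,0.13,0,0,0,1],[0.001,0,0.136,0,0,0,1],[0.001,0,0.139,0,0,0,1],[0.001,0,0.141,0,0,0,1],[0.001,0,0.141,0,0,0,1],[0.001,0,0.141,0,0,0,1]]'
python3 - <<'E'
from h import *
to(.4616,.2164,.0295,82.3)
E
```

```text
time: 22.77
ee_pos: [0.4624, 0.218, 0.0315]
tcp_rot: [179.9, -0.1, 82.2]
wrist_force: [-1.1, 0.4, -0.9]
opening: 0.0354
shift [-0.0017 -0.0006  0.002 ] rz -0.0009 rows 0.1
```

```bash
python3 -m inch '[[-0.001,0,0.001,0,0,0,1],[-0.001,0,0.0015,0,0,0,1],[-0.001,0,0.0015,0,0,0,1]]'
python3 -m inch '[[0,0,0,0,0,0,0.6],[0,0,0,0,0,0,0.3],[0,0,0,0,0,0,0],[0,0,0,0,0,0,0],[0,0,0,0,0,0,0],[0,0,0,0,0,0,0],[0,0,-0.03,0,0,0,0],[0,0,-0.07,0,0,0,0],[0,0,-0.11,0,0,0,0],[0,0,-0.15,0,0,0,0],[0,0,-0.15,0,0,0,0],[0,0,-0.15,0,0,0,0]]'
python3 - <<'E'
from h import *
tops('w11');to(.43,-.06,.18,91)
E
```

```text
time: 23.02
ee_pos: [0.4617, 0.2169, 0.0291]
tcp_rot: [180.0, -0.0, 82.3]
wrist_force: [-0.8, 0.7, -1.4]
opening: 0.0353
time: 24.02
ee_pos: [0.4627, 0.2174, 0.1815]
tcp_rot: [179.8, -0.2, 82.3]
wrist_force: [0.3, 0.5, 1.0]
opening: 0.0854
0.05 [253.4  37.7] 84 [0.4644 0.3255 0.051 ] [0.4893 0.3339 0.0728]
0.05 [253.9 101.7] 666 [0.4533 0.2659 0.0573] [0.4862 0.2984 0.0725]
0.05 [254.  170.8] 524 [0.4432 0.2082 0.0502] [0.4791 0.2364 0.073 ]
0.077 [253.6  28.3] 345 [0.4608 0.3253 0.0772] [0.4947 0.3432 0.1   ]
0.077 [253.8 103. ] 495 [0.4584 0.2705 0.0771] [0.481  0.2934 0.0999]
0.077 [254.  188.8] 1016 [0.4469 0.2044 0.077 ] [0.4754 0.2326 0.0834]
0.102 [253.8  12.3] 1267 [0.4614 0.3261 0.102 ] [0.4936 0.3448 0.1135]
0.102 [253.7 104.5] 279 [0.4638 0.276  0.102 ] [0.4759 0.2882 0.1095]
shift [-0.2788  0.0056 -0.0009] rz -0.1525 rows 6.7
```

Orange stands within 1 mm of its dot (cap centre (0.461, 0.2185), top 0.083 m), which matches. Last is the white tube.

```bash
python3 -m inch '[[-0.279,0.006,0,0,0,-0.153,0],[-0.279,0.006,0,0,0,-0.153,0],[-0.279,0.006,0,0,0,-0.153,0],[-0.279,0.006,0,0,0,-0.153,0],[-0.279,0.006,0,0,0,-0.153,0],[-0.279,0.006,0,0,0,-0.153,0],[-0.279,0.006,0,0,0,-0.153,0],[-0.279,0.006,0,0,0,-0.153,0],[-0.279,0.006,0,0,0,-0.153,0],[-0.279,0.006,0,0,0,-0.153,0]]'
python3 - <<'E'
from h import *
to(.498,-.2775,.15,100)
E
```

```text
time: 24.9
ee_pos: [0.4295, -0.0602, 0.1776]
tcp_rot: [-179.9, -0.0, 91.0]
wrist_force: [0.3, 0.7, 0.2]
opening: 0.0851
shift [-0.2185  0.0647  0.0274] rz -0.1573 rows 5.5
```

```bash
python3 -m inch '[[-0.2185,0.065,0.027,0,0,-0.157,0],[-0.2185,0.065,0.027,0,0,-0.157,0],[-0.2185,0.065,0.027,0,0,-0.157,0],[-0.2185,0.065,0.027,0,0,-0.157,0],[-0.2185,0.065,0.027,0,0,-0.157,0],[-0.2185,0.065,0.027,0,0,-0.157,0],[-0.2185,0.065,0.027,0,0,-0.157,0],[-0.2185,0.065,0.027,0,0,-0.157,0],[-0.2185,0.065,0.027,0,0,-0.157,0]]'
python3 - <<'E'
from h import *
tops('w12')
to(.498,-.2775,.04,100)
E
```

```text
time: 25.65
ee_pos: [0.4992, -0.2762, 0.1511]
tcp_rot: [-179.9, -0.1, 100.1]
wrist_force: [0.6, 0.3, -0.3]
opening: 0.0853
0.05 [255.1 185.3] 223 [ 0.4876 -0.2763  0.05  ] [ 0.5074 -0.2668  0.073 ]
0.077 [254.8 204.5] 741 [ 0.4879 -0.2872  0.0771] [ 0.5079 -0.2669  0.0867]
shift [-0.0013 -0.0014  0.1116] rz 0.0025 rows 2.7
```

```bash
python3 -m inch '[[-0.001,-0.001,0.03,0,0,0,0],[-0.001,-0.001,0.06,0,0,0,0],[-0.001,-0.001,0.09,0,0,0,0],[-0.001,-0.001,0.105,0,0,0,0],[-0.001,-0.001,0.111,0,0,0,0],[-0.001,-0.001,0.111,0,0,0,0],[-0.001,-0.001,0.111,0,0,0,0]]'
python3 -m inch '[[0,0,0,0,0,0,0.3],[0,0,0,0,0,0,0.7],[0,0,0,0,0,0,1],[0,0,0,0,0,0,1],[0,0,0,0,0,0,1],[0,0,0,0,0,0,1],[0,0,0,0,0,0,1],[0,0,0,0,0,0,1],[0,0,0,0,0,0,1],[0,0,0,0,0,0,1],[0,0,0,0,0,0,1]]' 35
python3 -m inch '[[0,0,-0.02,0,0,0,1],[0,0,-0.05,0,0,0,1],[0,0,-0.09,0,0,0,1],[0,0,-0.13,0,0,0,1],[0,0,-0.16,0,0,0,1],[0,0,-0.16,0,0,0,1],[0,0,-0.16,0,0,0,1],[0,0,-0.16,0,0,0,1]]'
python3 - <<'E'
from h import *
held('w13');to(.42,-.04,.2,91)
E
```

```text
time: 26.28
ee_pos: [0.4987, -0.2783, 0.0421]
tcp_rot: [179.9, 0.0, 100.1]
wrist_force: [-0.1, 0.2, 1.6]
opening: 0.0856
time: 27.2
ee_pos: [0.4983, -0.279, 0.0411]
tcp_rot: [180.0, 0.0, 100.0]
wrist_force: [0.2, -0.1, 4.0]
opening: 0.0196
time: 27.87
ee_pos: [0.4978, -0.2788, 0.1997]
tcp_rot: [-179.9, -0.1, 100.0]
wrist_force: [-0.4, -0.3, -0.9]
opening: 0.0197
-0.08 1847 xmax 0.0183
-0.07 289 xmax 0.0182
-0.06 153 xmax 0.0134
-0.05 2680 xmax 0.012
-0.04 1289 xmax 0.0121
-0.03 734 xmax 0.0122
-0.02 618 xmax 0.0123
-0.01 432 xmax 0.0125
-0.0 307 xmax 0.0124
0.01 252 xmax 0.0123
0.02 153 xmax 0.0123
27.9167 [ 0.49760763 -0.27863383  0.19911591] [-1.79884867e+02 -8.95075070e-02  1.00025574e+02] 0.01982342786997567
shift [ 0.2485 -0.0349 -0.0004] rz 0.1575 rows 6.0
```

View pics/w13.png

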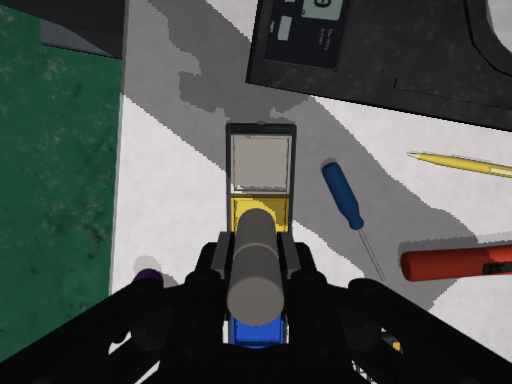

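The white tube is held upright and all four seats are empty.

```bash
python3 -m inch '[[0.2485,-0.035,0,0,0,0.157,1],[0.2485,-0.035,0,0,0,0.157,1],[0.2485,-0.035,0,0,0,0.157,1],[0.2485,-0.035,0,0,0,0.157,1],[0.2485,-0.035,0,0,0,0.157,1],[0.2485,-0.035,0,0,0,0.157,1],[0.2485,-0.035,0,0,0,0.157,1],[0.2485,-0.035,0,0,0,0.157,1],[0.2485,-0.035,0,0,0,0.157,1]]'
python3 - <<'E'
from h import *
to(.4531,.153,.17,82.3)
E
```

```text
time: 28.67
ee_pos: [0.4201, -0.0403, 0.1998]
tcp_rot: [-179.9, 0.0, 91.1]
wrist_force: [-1.0, -0.0, 1.1]
opening: 0.0197
shift [0.1926 0.0367 0.0297] rz 0.1535 rows 4.8
```

```bash
python3 -m inch '[[0.1925,0.037,0.03,0,0,0.153,1],[0.1925,0.037,0.03,0,0,0.153,1],[0.1925,0.037,0.03,0,0,0.153,1],[0.1925,0.037,0.03,0,0,0.153,1],[0.1925,0.037,0.03,0,0,0.153,1],[0.1925,0.037,0.03,0,0,0.153,1],[0.1925,0.037,0.03,0,0,0.153,1],[0.1925,0.037,0.03,0,0,0.153,1],[0.1925,0.037,0.03,0,0,0.153,1]]'
python3 - <<'E'
from h import *
to(.4531,.153,.035,82.3)
E
```

```text
time: 29.42
ee_pos: [0.4543, 0.1513, 0.1706]
tcp_rot: [-180.0, 0.0, 82.1]
wrist_force: [0.5, 0.2, -1.1]
opening: 0.0196
shift [ 0.0016 -0.0014  0.1356] rz -0.0029 rows 3.3
```

```bash
python3 -m inch '[[0.001,-0.001,0.03,0,0,0,1],[0.001,-0.001,0.06,0,0,0,1],[0.001,-0.001,0.09,0,0,0,1],[0.001,-0.001,0.11,0,0,0,1],[0.001,-0.001,0.125,0,0,0,1],[0.001,-0.001,0.13,0,0,0,1],[0.001,-0.001,0.133,0,0,0,1],[0.001,-0.001,0.135,0,0,0,1],[0.001,-0.001,0.135,0,0,0,1],[0.001,-0.001,0.135,0,0,0,1]]'
python3 - <<'E'
from h import *
to(.4531,.153,.035,82.3)
E
```

```text
time: 30.25
ee_pos: [0.4537, 0.1539, 0.0368]
tcp_rot: [179.9, -0.0, 82.2]
wrist_force: [0.6, 0.7, 0.1]
opening: 0.0198
shift [-0.001  -0.0005  0.0018] rz -0.0011 rows 0.1
```

```bash
python3 -m inch '[[-0.0005,0,0.001,0,0,0,1],[-0.0005,0,0.0015,0,0,0,1],[-0.0005,0,0.0015,0,0,0,1],[-0.0005,0,0.0015,0,0,0,1]]'
python3 -m inch '[[0,0,0,0,0,0,0.7],[0,0,0,0,0,0,0.4],[0,0,0,0,0,0,0],[0,0,0,0,0,0,0],[0,0,0,0,0,0,0],[0,0,0,0,0,0,0],[0,0,-0.03,0,0,0,0],[0,0,-0.07,0,0,0,0],[0,0,-0.11,0,0,0,0],[0,0,-0.15,0,0,0,0],[0,0,-0.18,0,0,0,0],[0,0,-0.18,0,0,0,0]]'
python3 - <<'E'
from h import *
tops('w14')
c,p,d=shot('top','top2');a=p[150:240,90:220];s=shot('scene','scene2')[1][200:340,80:260]
f=lambda q:cv2.resize(q,(400,300))
cv2.imwrite('pics/fin.png',np.hstack([f(np.load('pics/w14.npz')['p']),f(a)])[...,::-1])
E
```

```text
time: 30.58
ee_pos: [0.453, 0.1536, 0.0344]
tcp_rot: [180.0, -0.0, 82.3]
wrist_force: [-0.4, -0.5, 0.1]
opening: 0.0199
time: 31.58
ee_pos: [0.4547, 0.1541, 0.221]
tcp_rot: [179.5, -0.2, 82.3]
wrist_force: [0.9, 0.9, 0.5]
opening: 0.0853
0.05 [252.2  30.1] 640 [0.4534 0.2648 0.0505] [0.4861 0.2978 0.0729]
0.05 [252.5 100.7] 378 [0.4432 0.2002 0.0564] [0.4791 0.2362 0.0648]
0.05 [252.7 163.9] 99 [0.4435 0.1565 0.0501] [0.4628 0.1652 0.0729]
0.077 [252.2  22.6] 470 [0.4582 0.2701 0.0772] [0.4813 0.2928 0.1   ]
0.077 [252.6 103.3] 925 [0.4471 0.204  0.0785] [0.4753 0.2323 0.0834]
0.077 [253.  176.2] 343 [0.4427 0.1451 0.077 ] [0.4626 0.1649 0.08  ]
0.102 [252.2  11.9] 257 [0.4636 0.2756 0.102 ] [0.4756 0.2879 0.1089]
```

View pics/fin.png

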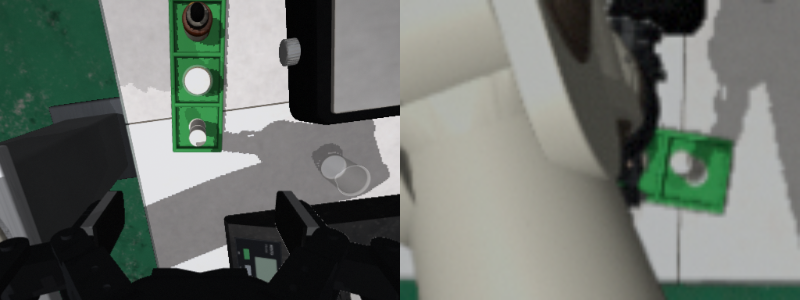

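White stands at (0.4527, 0.155) on its dot. The arm hides the rest of the rack from the top camera, so I'll back off sideways for a final look.

```bash
python3 -m inch '[[-0.25,0,-0.03,0,0,0,0],[-0.25,0,-0.03,0,0,0,0],[-0.25,0,-0.03,0,0,0,0],[-0.25,0,-0.03,0,0,0,0],[-0.25,0,-0.03,0,0,0,0],[-0.25,0,-0.03,0,0,0,0],[-0.25,0,-0.03,0,0,0,0],[-0.25,0,-0.03,0,0,0,0],[-0.25,0,-0.03,0,0,0,0]]'
python3 - <<'E'
from h import *
c,p,d=shot('top','top3');P=cloud(c,d)
for a,b in((.076,.087),(.1,.115)):
    m=((P[...,2]>a)&(P[...,2]<b)).astype(np.uint8);m[:165]=0;m[220:]=0;m[:,:105]=0;m[:,205:]=0
    n,l,s,ce=cv2.connectedComponentsWithStats(m)
    for k in range(1,n):
        if s[k,4]>4:print(a,ce[k].round(1),s[k,4],P[l==k].mean(0).round(4))
s=shot('scene','scene3')[1][200:340,80:260]
cv2.imwrite('pics/fin2.png',np.hstack([cv2.resize(q,(400,300)) for q in(p[150:240,90:210],s)])[...,::-1])
E
```

```text
time: 32.48
ee_pos: [0.4189, -0.0941, 0.243]
tcp_rot: [-179.9, -0.0, 82.2]
wrist_force: [-0.1, 0.3, 0.2]
opening: 0.0854
0.076 [123. 189.] 5 [0.479  0.3283 0.0811]
0.076 [139.4 192.6] 33 [0.4683 0.2782 0.082 ]
0.076 [159.2 195.5] 74 [0.4604 0.2192 0.0807]
0.076 [119.8 194.5] 8 [0.4625 0.3371 0.0815]
0.076 [181.1 198.4] 30 [0.4526 0.1547 0.0782]
0.1 [114.8 188.2] 125 [0.477  0.343  0.1089]
0.1 [136.1 191.1] 16 [0.4699 0.2814 0.1036]
```

View pics/fin2.png

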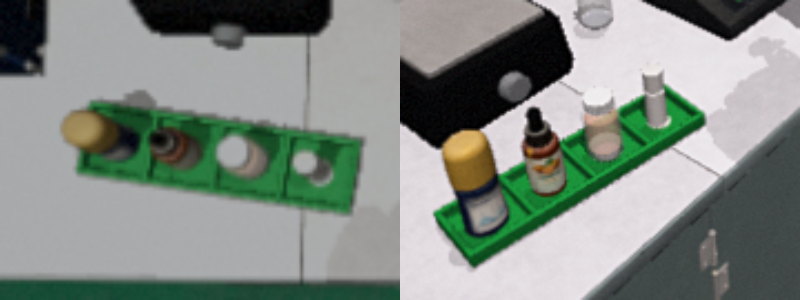

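All four stand upright in their pockets. From left to right they are blue, amber, orange and white, and the gripper is clear of them. Handing in.

```bash
python3 -c "
from workcell import order
print(order.job_done())"
```

```text
the job is handed in; nothing more can be done
None
```

All four containers are in the green rack in reverse order, and the job is handed in; it reported no verdict. On the carrier they stood, left to right, white, orange, amber, blue; in the rack they now stand blue, amber, orange, white.

- **Placement:** the last checks (wrist depth, top and scene views) show all four upright. Wrist depth puts each within about 1–2 mm of its dot. The top view agrees to about 1 mm, except for the blue bottle, where it reads about 3 mm off.
- **Clearance and time:** the gripper is open and about 25 cm clear of the rack. The job took about 33 s of the 112 s allowed.
- **Forces:** the wrist force readings I took stayed at about 6 N or less, though these were taken only at the end of each move.
- **Look-alike:** the purple bottle was left alone.
- **Failed or inconclusive checks:** no grasp or placing had to be redone. In the top view taken right after the last release, the arm hid most of the rack, so I backed off and looked again before handing in.

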